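# Put the loose blade away under the blade-case cover

### The job

Lift the loose cover off the blade case and set it down, right way up, on the rubber mat. Lay the blade that lies on the table in the empty place of the case beside the stored blade, level between its pins on both rests, then put the cover back so that it sits fully home on the case. Leave the stored blade in its place and do not disturb the other things on the table.

Things in the scene. Friction and masses are not known exactly. Their poses are not given: they have to be found in the camera images.
- blade_case: Low steel case, immovable. Base plate 130 (x) x 244 (y) x 8 mm; on it a plinth 100 x 212 mm, up to z = 18 mm, which the cover drops over with 6 mm play all round. Two white rests 16 mm wide cross it at y = -65 and +65 mm, tops at z = 30 mm. On each, 4 pins up to z = 44 mm make two places for blades, each 29 mm clear, centred at x = -26 and +26 mm. Origin: underside centre; y along its length.
- cover: Loose aluminium cover, an upside-down open box 120 (x) x 232 (y) x 60 mm outside, walls 4 mm, 0.4 kg, bar handle on top. At the start it stands over the case and hides its inside; its rim rests on the base plate (z = 8 mm of the case). Origin: centre of the rim plane (open side, below); z up, y along its length. It may go on either way round.
- cover_handle (a point): Centre of the cover's handle bar: a square bar 10 mm wide (x), 12 mm high, 90 mm long (y), 92 mm above the rim; 26 mm free below the bar. Axes as the cover.
- slot_a (a point): Centre of the case's blade place at x = -26 mm, on the level of the rests' tops; a blade lies with its underside centre here. Axes as the case.
- slot_b (a point): The same for the place at x = +26 mm. Which of the two is empty varies.
- loose_blade: Flat straight steel blade bar lying on the table, 22 (x) x 190 (y) x 9 mm. Origin: centre of the underside; y along its length.
- stored_blade: Like blade bar, 22 x 200 x 9 mm, lying in one of the case's two places under the cover. Origin: centre of the underside; y along its length.
- mat: Dark rubber mat fixed on the table, 136 (x) x 240 (y) x 3 mm, where the cover is set down. Origin: centre of the underside; y along its length.
- spanner: Spanner lying beside the loose blade, 25 x 163 (y) x 9 mm. Origin: centre of the underside. To be left alone.
- wing_nut: Steel wing nut standing on the other side of the loose blade, 17 x 43 (y) x 20 mm. Origin: centre of the underside. To be left alone.
- squeeze_bottle: Upright white squeeze bottle, 57 mm thick, 190 mm tall, at the back of the table, fixed: an obstacle. Origin: centre of the underside.
- salt_shaker: Upright salt shaker, 44 mm thick, 96 mm tall, at the back. Origin: centre of the underside. To be left alone.
- spray: Upright sanitiser spray bottle, 54 x 119 x 262 mm, at the left back. Origin: centre of the underside. To be left alone.
- salt_tub: Round tub, 72 mm thick, 71 mm tall, at the right. Origin: centre of the underside. To be left alone.

How it is judged:
On the way, in this order (a step that is already met when the one before it is completed fails the run):
1. the cover is off the case and stands released, right way up, on the mat (horizontal distance between cover and mat below 0.05 m and height (world z) of cover below 0.009 m and angle between cover's own z axis and vertical below 0.06 rad and contact force between the fingers and cover below 0.1 N and linear speed of cover below 0.02 m/s), for 0.2 s.
2. with the cover still on the mat, the loose blade lies released in the empty place of the case, the stored blade in the other ((((horizontal distance between loose_blade and slot_a below 0.015 m and z of loose_blade in the frame of blade_case between 0.026 and 0.034 m and angle between the y axis of loose_blade and the y axis of blade_case, either way round below 0.08 rad) and (horizontal distance between stored_blade and slot_b below 0.015 m and z of stored_blade in the frame of blade_case between 0.026 and 0.034 m and angle between the y axis of stored_blade and the y axis of blade_case, either way round below 0.08 rad)) or ((horizontal distance between loose_blade and slot_b below 0.015 m and z of loose_blade in the frame of blade_case between 0.026 and 0.034 m and angle between the y axis of loose_blade and the y axis of blade_case, either way round below 0.08 rad) and (horizontal distance between stored_blade and slot_a below 0.015 m and z of stored_blade in the frame of blade_case between 0.026 and 0.034 m and angle between the y axis of stored_blade and the y axis of blade_case, either way round below 0.08 rad))) and horizontal distance between cover and mat below 0.05 m and contact force between the fingers and loose_blade below 0.1 N and linear speed of loose_blade below 0.02 m/s), for 0.2 s.
At the end, for the whole second after the job is handed in: Both blades lie level in the case, one in each place (within 15 mm of its centre and 4 mm of the rests' height, within 0.08 rad of the case's length), the cover stands upright fully home over them (within 11 mm of centred, its rim within 3 mm of the base plate), and all is at rest ((((horizontal distance between loose_blade and slot_a below 0.015 m and z of loose_blade in the frame of blade_case between 0.026 and 0.034 m and angle between the y axis of loose_blade and the y axis of blade_case, either way round below 0.08 rad) and (horizontal distance between stored_blade and slot_b below 0.015 m and z of stored_blade in the frame of blade_case between 0.026 and 0.034 m and angle between the y axis of stored_blade and the y axis of blade_case, either way round below 0.08 rad)) or ((horizontal distance between loose_blade and slot_b below 0.015 m and z of loose_blade in the frame of blade_case between 0.026 and 0.034 m and angle between the y axis of loose_blade and the y axis of blade_case, either way round below 0.08 rad) and (horizontal distance between stored_blade and slot_a below 0.015 m and z of stored_blade in the frame of blade_case between 0.026 and 0.034 m and angle between the y axis of stored_blade and the y axis of blade_case, either way round below 0.08 rad))) and horizontal distance between cover and blade_case below 0.011 m and z of cover in the frame of blade_case below 0.011 m and angle between cover's own z axis and vertical below 0.03 rad and linear speed of each of cover, loose_blade, stored_blade below 0.02 m/s); the robot touches nothing.
It fails at once if a bystander (spanner, wing nut, shaker, spray, tub) is shoved more than 30 mm (distance of any of spanner, wing_nut, salt_shaker, salt_tub, spray from where it was at the start of the episode above 0.03 m).
It fails at once if the spray or shaker is tipped (angle between any of salt_shaker, spray's own z axis and vertical above 0.4 rad).
It fails at once if the stored blade leaves its place (distance of stored_blade from where it was at the start of the episode above 0.03 m).
It also fails if it takes over 72 s, if anything falls off the work surface, if the arm or the gripper's body presses on something with over 40 N, if the wrist force passes 120 N, or if a joint passes its speed limit or range.

### The arm

A 6-joint arm with a two-finger parallel gripper is mounted at the origin on a cart in front of the work surface, level with it; the furniture and walls round the work are solid. World frame = base frame: x ahead of the robot, y to its left, z up, the work surface at z = 0. Lengths are in m, angles in rad, forces in N, time in s.
With the tool pointing down it reaches from about 0.35 to 0.775 m from the base axis. Payload 5.5 kg.
Tool frame: the origin (TCP) lies midway between the tips of the shut fingers; the grasp point (between the pads) lies 19 mm behind it; z points along the fingers, y is the line along which they close (so a half turn about z gives the same grasp; the last joint's range is limited). The gripper opens to 85 mm and grips with 20 to 120 N. Pads are 22 mm wide; open, the fingers measure 114 mm over their backs; the gripper's body (76 mm by 85 mm) begins 54 mm behind the grasp point. The pads swing forward as they close: fully open they stand 13 mm farther back than shut.
Start: joints at [-0.14, 0.313, 0.046, 1.304, 0, 1.431], TCP at [0.575, -0, 0.231] pointing down, gripper open.
Joint ranges: [-2.76, 2.76], [-0.86, 1.69], [-1.03, 1.26], [-2.2, 2.34], [-1.47, 1.5], [-3.14, 3.14]. Speed limits (rad/s): [2.57, 2.57, 3.14, 3.14, 3.14, 3.14].

### API

Orientations are given as a 3x3 rotation matrix whose columns are the frame's x, y, z axes.
In Python, from bench import arm, jaws, kinematics, status, get_image, cut_out, tip_of gives the robot as it stands. Calls block until the motion is done:
- arm.goto(position, orientation): joint-space move of the TCP to a pose.
- arm.servo_line(position, vel=0.15, rotation=None): straight line of the TCP; rotation=None keeps the orientation; vel is the mean speed in m/s.
- arm.move_joints(angles): joint-space move.
- jaws.open_jaws() and jaws.clamp(): open the fingers fully, or close them until they stop; the grip force is fixed at half the most.
- arm.dwell(seconds).
- kinematics.inverse_kinematics(position, orientation): joint angles nearest the present ones, or None.
- status.state(): the state.
- get_image(name): name is "scene" or "side" or "wrist"; returns a dict with "img" (384x512x3 uint8, blue, green, red), "fx", "fy", "cx", "cy" (pixels), "R" (3x3) and "t" (3): a world point X has camera coordinates R X + t; the wrist camera has in their place "tool_from_camera" (4x4, takes a point from camera to tool coordinates, whose origin is the TCP and whose axes are the flange's). Camera axes: x right, y down, z forward; pixel columns grow to the right and rows downward; lengths in m; the calibration is good to about 2 mm. A picture is of the moment at which its call begins: read the wrist's pose just before it. There is no depth.
A pose or a line that the arm cannot do raises arm.Unreachable and nothing moves.
- arm.close_job(): hands the job in; it is judged then, once.
Trained networks look in the newest picture that a camera, given by its name, has taken for a name from the list of things; names that differ only in an ending like _2 or _b are one class to them, and where a whole thing is asked for, a point or a joint stands for the part that bears it (a point fixed in the world has none). Each returns a list of dicts, best first, with "score" (0 to 1); they miss things now and then, are a little off and sometimes report something else, mostly with a low value. They report only what shows in the picture. A call takes as long as a camera call.
- cut_out(camera, label): "pixels" (384x512 bool, what is visible of it) and "position" ([column, row] as shares, 0 to 1, of the picture: columns of its width, rows of its height, amid what is visible of it).
- tip_of(camera, label): "position" ([column, row] as shares, 0 to 1, of the picture: columns of its width, rows of its height: a listed point, or the origin of a listed thing).
The state is a dict: "clock": time; "q": joint angles; "qd": joint speeds; "effort": joint torques, N m; "eef_pos": TCP position; "tool_rot": TCP orientation; "wrist_force": force on the tool from outside, world axes, zero at the start; "torque": the same for the moment, N m; "width": finger opening in m; "finger_force": force on a finger pad.
Only numpy, scipy, OpenCV 4.12 (cv2) and the standard library are available. Lean on these libraries where they do the work, as an engineer would, in place of code of your own. Each camera call takes 0.05 s, during which the arm holds its last target. There are 200 camera calls.

## Working session

There is one attempt and no reset: what is moved stays moved. The work goes in short steps, each a Python script; the robot and the scene stay as the last script left them, time stands still between calls to the robot, and variables do not carry over. Pictures are saved under pics/ and viewed, at most 10 in all, crops included, and the job is handed in when it is done.

```bash
ls; mkdir -p pics; cat > h.py <<'E'
import numpy as np, cv2
from bench import arm, jaws, kinematics, status, get_image, cut_out, tip_of
def cam(name):
    s=status.state(); im=get_image(name)
    if name=="wrist":
        T=np.array(im["tool_from_camera"]); R=np.array(s["tool_rot"]); 
        Rc=R@T[:3,:3]; c=np.array(s["eef_pos"])+R@T[:3,3]
    else:
        Rc=np.array(im["R"]).T; c=-Rc@np.array(im["t"])
    return im,Rc,c
def ray(cm,uv,z):
    im,Rc,c=cm
    d=Rc@np.array([(uv[0]-im["cx"])/im["fx"],(uv[1]-im["cy"])/im["fy"],1.])
    return c+d*(z-c[2])/d[2]
def proj(cm,X):
    im,Rc,c=cm; p=Rc.T@(np.asarray(X)-c); return np.array([im["fx"]*p[0]/p[2]+im["cx"],im["fy"]*p[1]/p[2]+im["cy"]])
def maskpose(cm,mask,z):
    """min-area rect of mask contour projected on plane z: centre, (long,short), yaw of long axis"""
    cs,_=cv2.findContours(mask.astype(np.uint8),cv2.RETR_EXTERNAL,cv2.CHAIN_APPROX_NONE)
    k=max(cs,key=cv2.contourArea)[:,0,:]
    P=np.array([ray(cm,p,z)[:2] for p in k],np.float32)
    c,(w,h),a=cv2.minAreaRect(P*1000); a=np.radians(a)
    if w<h: a+=np.pi/2; w,h=h,w
    return np.array(c)/1000,(w/1000,h/1000),(a+np.pi/2)%np.pi-np.pi/2
def down(close): # tool down, finger closing line at world angle `close`
    y=np.array([np.cos(close),np.sin(close),0]); z=np.array([0,0,-1.]); return np.column_stack([np.cross(y,z),y,z])
E
python3 - <<'E'
from h import *
print(status.state())
ims=[]
for n in("scene","side"):
    cm=cam(n); ims.append(cm[0]["img"]); print(n,cm[2])
    for l,z in(("cover",.068),("cover_handle",.098),("loose_blade",.009),("mat",.003),("spanner",.009),("wing_nut",.01),("blade_case",.008),("squeeze_bottle",.1),("salt_shaker",.05),("salt_tub",.071),("spray",.1)):
        try:
            r=cut_out(n,l); t=tip_of(n,l)
        except Exception as e: print(l,e); continue
        o=[l]
        if r: o+= [round(r[0]["score"],2),[np.round(v,3) for v in maskpose(cm,r[0]["pixels"],z)]]
        for q in t[:2]:
            uv=np.array(q["position"])*[512,384]; o+=[round(q["score"],2),uv.round(),ray(cm,uv,.1 if l=="cover_handle" else .008 if l in("cover") else 0).round(3)]
        print(*o)
cv2.imwrite("pics/a.png",cv2.resize(np.vstack(ims),(800,1200))[:600]); cv2.imwrite("pics/b.png",cv2.resize(ims[1],(800,600)))
E
```

```text
pics
{'clock': 0.0, 'q': array([-1.39598756e-01,  3.14004751e-01,  4.49651595e-02,  1.30356618e+00,
        8.32281444e-06,  1.43119195e+00]), 'qd': array([ 2.63131133e-04, -4.07330159e-04,  1.40481721e-04,  3.63022480e-04,
       -2.71055940e-04,  2.26743205e-05]), 'effort': array([-2.90074182e-03, -4.80629075e+01,  2.98531097e+01,  1.95313990e-02,
       -3.83516899e-04, -4.27451073e-05]), 'eef_pos': array([5.74497277e-01, 6.42487519e-05, 2.30400723e-01]), 'tool_rot': array([[-5.38180826e-06,  9.99998397e-01, -1.79068035e-03],
       [ 9.99999966e-01,  5.84742643e-06,  2.60017917e-04],
       [ 2.60027971e-04, -1.79067889e-03, -9.99998363e-01]]), 'wrist_force': array([-0.28262211,  0.7250237 , -0.94133146]), 'torque': array([ 0.04604762, -0.03224678,  0.04451162]), 'finger_force': 0.0, 'width': 0.08539121192968287}
scene [-0.41642927 -0.70771104  0.89181774]
cover 0.95 [array([ 0.455, -0.02 ]), array([0.262, 0.192]), np.float64(-1.403)] 0.89 [228. 215.] [0.492 0.016 0.008]
cover_handle 0.64 [array([ 0.423, -0.045]), array([0.25 , 0.177]), np.float64(-1.413)] 0.8 [229. 197.] [ 0.468
[... 1738 characters left out ...]
, array([0.36 , 0.061]), np.float64(-1.01)] 0.56 [269. 178.] [ 0.574 -0.261  0.   ]
wing_nut
blade_case 0.47 [array([0.466, 0.122]), array([0.114, 0.021]), np.float64(0.195)] 0.65 [271. 199.] [ 0.522 -0.137  0.   ]
squeeze_bottle 0.66 [array([0.601, 0.123]), array([0.25 , 0.055]), np.float64(-1.154)] 0.56 [224. 238.] [0.603 0.126 0.   ]
salt_shaker 0.73 [array([ 0.609, -0.155]), array([0.17 , 0.045]), np.float64(-1.226)] 0.8 [250. 192.] [ 0.612 -0.148  0.   ]
salt_tub 0.73 [array([ 0.514, -0.425]), array([0.162, 0.068]), np.float64(-1.279)] 0.86 [295. 153.] [ 0.525 -0.477  0.   ]
spray 0.7 [array([0.66 , 0.324]), array([0.328, 0.055]), np.float64(-1.022)] 0.56 [183. 284.] [0.638 0.357 0.   ]
```

View pics/a.png

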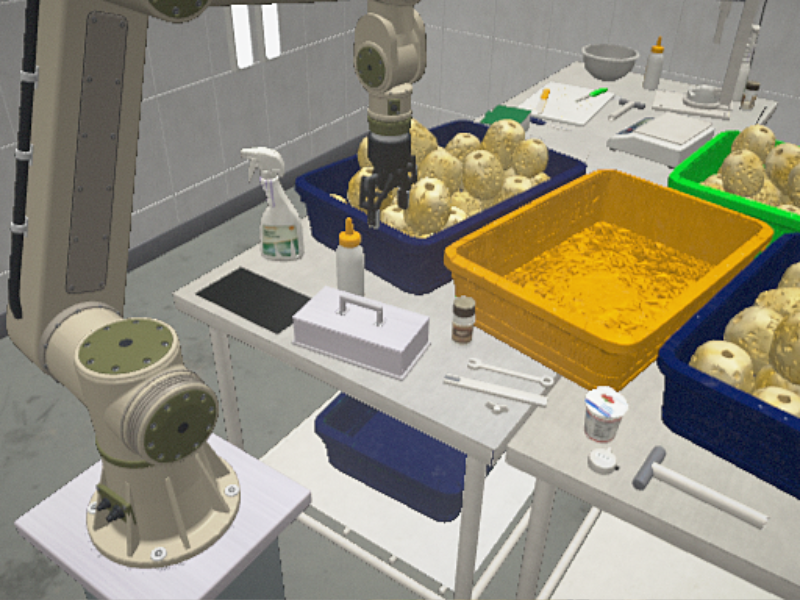

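View pics/b.png

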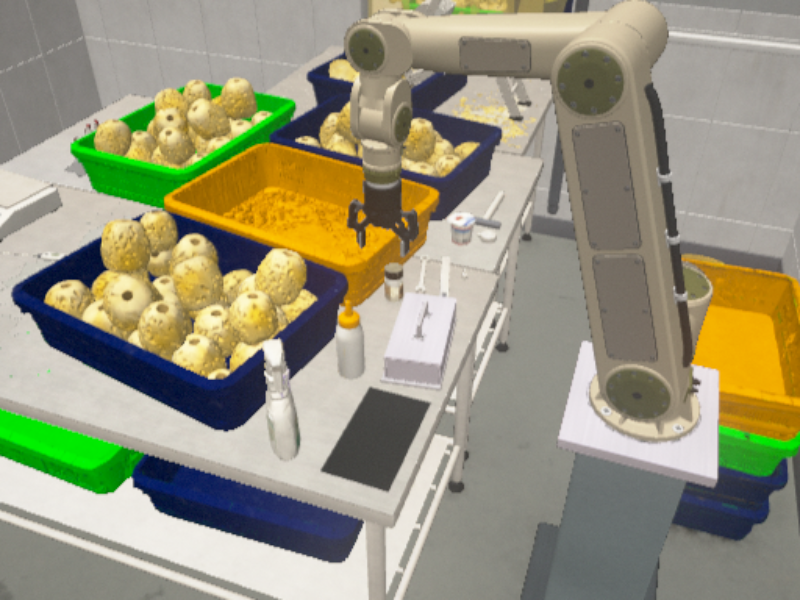

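The scene shows the cover on the case near (0.48, 0), the mat to its left, the fixed bottle behind between them, and blade, spanner and nut to the right. The mat is measured consistently by both cameras at (0.482, 0.273). Next I go above the handle for a close look.

```bash
python3 - <<'E'
from h import *
arm.goto([0.46,-0.005,0.33],down(0.16))
cm=cam("wrist"); s=status.state(); print(s["clock"],s["eef_pos"],cm[2])
for l,z in(("cover",.068),("cover_handle",.098),("blade_case",.008)):
    for r in cut_out("wrist",l)[:2]: print(l,round(r["score"],2),np.array(r["position"])*[512,384],[np.round(v,3) for v in maskpose(cm,r["pixels"],z)])
    for q in tip_of("wrist",l)[:2]:
        uv=np.array(q["position"])*[512,384]; print(l,'tip',round(q["score"],2),uv.round(),ray(cm,uv,.1 if l=="cover_handle" else .008).round(3))
cv2.imwrite("pics/c.png",cm[0]["img"])
E
```

```text
3.0083 [ 0.46074802 -0.00508203  0.32879834] [0.44774565 0.07813398 0.47183666]
cover tip 0.73 [267. 140.] [ 0.48  -0.001  0.008]
cover_handle 0.66 [272.9984 135.7824] [array([0.483, 0.007]), array([0.214, 0.112]), np.float64(-1.417)]
cover_handle tip 0.83 [275. 155.] [ 0.485 -0.002  0.1  ]
blade_case 0.68 [254.0032  51.4176] [array([0.43 , 0.116]), array([0.044, 0.001]), np.float64(0.159)]
```

View pics/c.png

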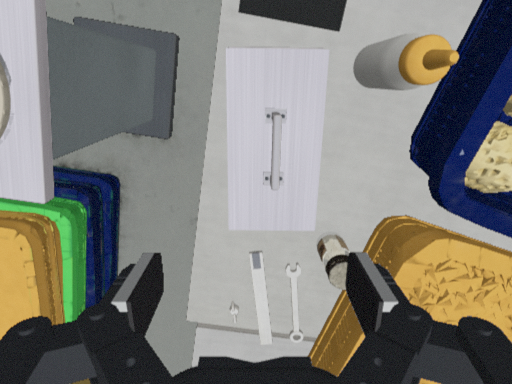

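The wrist view shows the handle bar from about (276,112) to (276,188). Its centre is near (0.485, 0) and it's turned 0.155 rad. That fits the cover outline on the 0.068 plane. Grasping it there.

```bash
python3 - <<'E'
from h import *
def st(t):
    s=status.state(); print(t,round(s["clock"],2),np.round(s["eef_pos"],4),np.round(s["wrist_force"],1),round(s["width"],4),round(s["finger_force"],1))
R=down(0.155)
arm.goto([0.485,0,0.17],R)
arm.servo_line([0.485,0,0.082],vel=.12); st("at")
jaws.clamp(); st("clamped")
if status.state()["width"]<.006: raise SystemExit("missed")
p=status.state()["eef_pos"]
arm.servo_line([p[0],p[1],0.2],vel=.12); st("lifted")
arm.servo_line([0.479,0.273,0.2],vel=.2,rotation=down(-0.018)); st("over mat")
arm.servo_line([0.479,0.273,0.0785],vel=.12); st("down")
cm=cam("scene"); cv2.imwrite("pics/d.png",cm[0]["img"])
E
```

```text
at 4.88 [ 4.859e-01 -2.000e-04  8.300e-02] [0.8 0.  0.2] 0.085 0.0
clamped 5.57 [ 0.4853 -0.      0.0821] [ 0.8 -0.1  0.9] 0.0088 59.0
lifted 6.7 [4.846e-01 1.000e-04 1.990e-01] [ 0.1  0.3 -5.2] 0.009 58.4
over mat 8.22 [0.479  0.2723 0.1999] [-0.5 -0.  -3.4] 0.0088 58.4
down 9.38 [0.4798 0.2732 0.0793] [-0.1  0.3 -4.2] 0.0085 58.4
```

View pics/d.png

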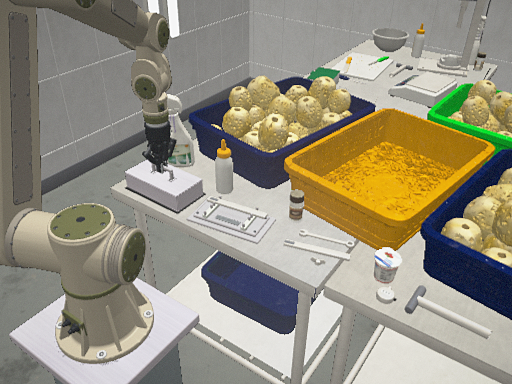

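The cover is over the mat at (163,180) and the case lies open at (230,215). I'll lower the last millimetres, release, then look at the case and the blade from above.

```bash
python3 - <<'E'
from h import *
def st(t):
    s=status.state(); print(t,round(s["clock"],2),np.round(s["eef_pos"],4),np.round(s["wrist_force"],1),round(s["width"],4),round(s["finger_force"],1))
z=.0785
while status.state()["wrist_force"][2]<0 and z>.073:
    z-=.0015; arm.servo_line([0.479,0.273,z],vel=.05)
st("down"); print(z)
jaws.open_jaws(); st("open")
arm.servo_line([0.479,0.273,0.2],vel=.2)
arm.goto([0.45,-0.02,0.33],down(0.16))
arm.dwell(.2); cm=cam("wrist"); st("look"); im=cm[0]["img"]
for l,z in(("blade_case",.008),("stored_blade",.039),("loose_blade",.009),("cover",.063),("mat",.003),("spanner",.009),("wing_nut",.01)):
    for r in cut_out("wrist",l)[:2]: print(l,round(r["score"],2),(np.array(r["position"])*[512,384]).round(),[np.round(v,3) for v in maskpose(cm,r["pixels"],z)])
for l,z in(("slot_a",.03),("slot_b",.03),("blade_case",0),("stored_blade",.03),("loose_blade",0)):
    for q in tip_of("wrist",l)[:2]:
        uv=np.array(q["position"])*[512,384]; print(l,'tip',round(q["score"],2),uv.round(),ray(cm,uv,z).round(3))
cv2.imwrite("pics/e.png",cv2.resize(im,(800,600)))
E
```

```text
down 9.93 [0.4795 0.2731 0.0771] [-2.8 -1.1  5.1] 0.0087 59.8
0.0755
open 10.65 [0.479  0.273  0.0754] [1.2 0.5 0.6] 0.0854 0.0
look 12.9 [ 0.4501 -0.0192  0.3295] [0.2 0.2 0.4] 0.0855 0.0
blade_case 0.93 [279. 115.] [array([0.488, 0.003]), array([0.242, 0.129]), np.float64(-1.426)]
stored_blade 0.97 [304. 131.] [array([0.514, 0.001]), array([0.2  , 0.024]), np.float64(-1.424)]
loose_blade 0.97 [268. 288.] [array([ 0.516, -0.276]), array([0.193, 0.024]), np.float64(-1.316)]
loose_blade 0.42 [322.   6.] [array([0.489, 0.159]), array([0.128, 0.02 ]), np.float64(0.161)]
cover 0.55 [321.   6.] [array([0.483, 0.148]), array([0.112, 0.017]), np.float64(0.161)]
mat 0.62 [319.  16.] [array([0.504, 0.156]), array([0.024, 0.006]), np.float64(0.161)]
spanner 0.96 [302. 298.] [array([ 0.574, -0.276]), array([0.164, 0.025]), np.float64(-1.331)]
spanner 0.23 [321.   4.] [array([0.49, 0.16]), array([0.129, 0.019]), np.float64(0.161)]
wing_nut 0.68 [242. 305.] [array([ 0.473, -0.307]), array([0.036, 0.014]), np.float64(-1.427)]
slot_a tip 0.82 [262. 133.] [ 0.458 -0.002  0.03 ]
slot_a tip 0.67 [305. 129.] [0.514 0.012 0.03 ]
slot_b tip 0.82 [262. 133.] [ 0.458 -0.002  0.03 ]
slot_b tip 0.67 [305. 129.] [0.514 0.012 0.03 ]
blade_case tip 0.89 [282. 130.] [0.487 0.001 0.   ]
stored_blade tip 0.73 [304. 137.] [0.515 0.001 0.03 ]
```

View pics/e.png

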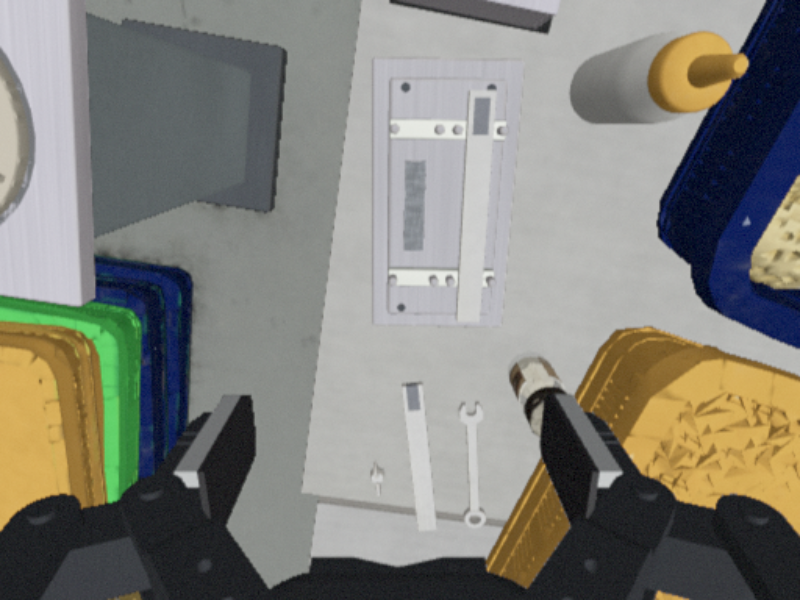

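Case is at (0.488, 0.003), turned 0.146, and its outline measures 242 x 129 mm, which fits. The stored blade is in slot b (picture 478,200), so slot a is empty. The loose blade is at (0.516, -0.277), turned 0.255, measuring 193 x 24 mm. The wing nut sits beside its near half, so I'll grip 20 mm toward the far end. I'll take one closer look at the case, then pick the blade.

```bash
python3 - <<'E'
from h import *
def st(t):
    s=status.state(); print(t,round(s["clock"],2),np.round(s["eef_pos"],4),np.round(s["wrist_force"],1),round(s["width"],4),round(s["finger_force"],1))
arm.goto([0.48,0.01,0.25],down(0.146)); arm.dwell(.2)
cm=cam("wrist")
for l,z in(("blade_case",.008),("stored_blade",.039)):
    for r in cut_out("wrist",l)[:1]: print(l,round(r["score"],2),[np.round(v,4) for v in maskpose(cm,r["pixels"],z)])
for l,z in(("slot_a",.03),("blade_case",0)):
    for q in tip_of("wrist",l)[:2]:
        uv=np.array(q["position"])*[512,384]; print(l,'tip',round(q["score"],2),uv.round(),ray(cm,uv,z).round(4))
# second look from the blade side
arm.goto([0.47,-0.15,0.25],down(0.255)); arm.dwell(.2)
cm=cam("wrist")
for l,z in(("loose_blade",.009),("wing_nut",.01),("spanner",.009)):
    for r in cut_out("wrist",l)[:1]: print(l,round(r["score"],2),[np.round(v,4) for v in maskpose(cm,r["pixels"],z)])
for q in tip_of("wrist","loose_blade")[:1]:
    print('tip',q["score"],ray(cm,np.array(q["position"])*[512,384],0).round(3))
cv2.imwrite("pics/f.png",cm[0]["img"]); st("")
E
```

```text
blade_case 0.79 [array([0.4873, 0.0031]), array([0.2416, 0.1299]), np.float64(-1.4319)]
stored_blade 0.74 [array([0.5135, 0.0029]), array([0.1991, 0.0224]), np.float64(-1.4267)]
slot_a tip 0.94 [235. 162.] [ 0.4607 -0.0006  0.03  ]
slot_a tip 0.66 [219. 346.] [ 0.472  -0.2734  0.03  ]
blade_case tip 0.69 [261. 164.] [ 0.4922 -0.0067  0.    ]
loose_blade 0.67 [array([ 0.5161, -0.2774]), array([0.1902, 0.0219]), np.float64(-1.2975)]
wing_nut 0.64 [array([ 0.4747, -0.3065]), array([0.0391, 0.0136]), np.float64(-1.3457)]
spanner 0.9 [array([ 0.5749, -0.276 ]), array([0.163, 0.025]), np.float64(-1.3314)]
tip 0.92 [ 0.516 -0.276 -0.   ]
 15.53 [ 0.4702 -0.1494  0.2501] [-0.6  0.3  0.1] 0.0851 0.0
```

View pics/f.png

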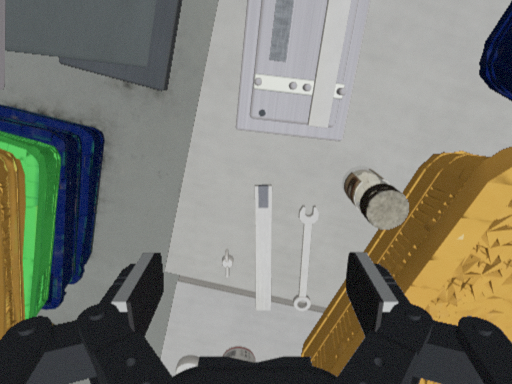

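The blade, now rather exactly measured, lies at pixel (263,247) with the nut at (227,262) and the spanner at (306,260). I'll grip at row ~234, clear of both.

```bash
python3 - <<'E'
from h import *
def st(t):
    s=status.state(); print(t,round(s["clock"],2),np.round(s["eef_pos"],4),np.round(s["wrist_force"],1),round(s["width"],4),round(s["finger_force"],1))
a=0.268; g=np.array([0.516,-0.277])+0.02*np.array([-np.sin(a),np.cos(a)])
arm.goto([*g,.12],down(a)); arm.servo_line([*g,.03],vel=.12); arm.servo_line([*g,.003],vel=.06); arm.dwell(.2); st("at")
jaws.clamp(); st("clamped")
if not .018<status.state()["width"]<.027: raise SystemExit("bad grip")
arm.servo_line([*g,.06],vel=.1); st("lift"); arm.servo_line([*g,.15],vel=.15)
cm=cam("wrist"); im=cm[0]["img"]
b=.142; p=np.array([0.4615,-0.0005])+0.02*np.array([-np.sin(b),np.cos(b)])
arm.servo_line([*p,.13],vel=.2,rotation=down(b)); arm.dwell(.2); st("over")
im2=cam("wrist")[0]["img"]; im3=cam("side")[0]["img"][150:342,180:436]
im3=cv2.resize(im3,(512,384)); cv2.imwrite("pics/g.png",cv2.resize(np.hstack([im2,im3]),(800,300)))
E
```

```text
at 17.96 [ 0.511  -0.2579  0.0034] [-0.1  0.4 -0.4] 0.0852 0.0
clamped 18.57 [ 0.5109 -0.2578  0.0034] [0.2 0.2 3.4] 0.0196 59.1
lift 19.28 [ 0.5104 -0.2575  0.0595] [ 1.5 -0.3 -1.2] 0.0193 58.7
over 21.85 [0.4589 0.0187 0.13  ] [1.1 0.4 0.3] 0.0196 58.7
```

View pics/g.png

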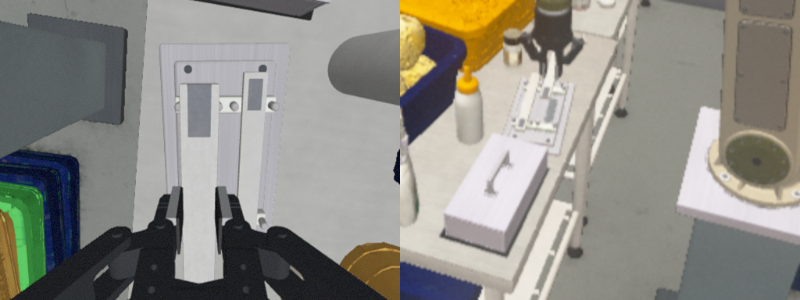

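The blade is held straight, over the left (empty) place, with the stored blade on the right. I'll check its level by projecting the expected far-end corners against the seen edge before lowering.

```bash
python3 - <<'E'
from h import *
cm=cam("wrist"); s=status.state(); R=np.array(s["tool_rot"]); p=s["eef_pos"]
ylong=np.array([-np.sin(.142),np.cos(.142),0]); x=np.array([ylong[1],-ylong[0],0])
zt=p[2]-.0034+.009
for pit in(-.05,0,.05):
    print(pit,[proj(cm,np.array([p[0],p[1],zt+.075*pit])+.075*ylong+sx*.011*x).round(1) for sx in(-1,1)])
for r in cut_out("wrist","loose_blade")[:3]:
    m=r["pixels"]; ys,xs=np.where(m); print(r["score"],ys.min(),ys.max(),[(xs[ys==k].min(),xs[ys==k].max()) for k in range(ys.min()+3,ys.max(),25)])
E
```

```text
-0.05 [array([227.1, 102.3]), array([279.1, 102.3])]
0 [array([226.3, 103. ]), array([279.8, 102.9])]
0.05 [array([225.6, 103.6]), array([280.5, 103.5])]
0.56 107 362 [(np.int64(229), np.int64(280)), (np.int64(231), np.int64(280)), (np.int64(230), np.int64(279)), (np.int64(231), np.int64(277)), (np.int64(231), np.int64(277)), (np.int64(232), np.int64(276)), (np.int64(236), np.int64(274)), (np.int64(235), np.int64(274)), (np.int64(234), np.int64(275)), (np.int64(234), np.int64(273)), (np.int64(241), np.int64(265))]
```

The edge lies within about 3 mm and it's level within noise. Lowering with force checks, stopping 3 mm above the rests so the opening fingers clear the stored blade.

```bash
python3 - <<'E'
from h import *
def st(t):
    s=status.state(); print(t,round(s["clock"],2),np.round(s["eef_pos"],4),np.round(s["wrist_force"],1),round(s["width"],4),round(s["finger_force"],1))
b=.142; p=np.array([0.4612,-0.0005])+0.022*np.array([-np.sin(b),np.cos(b)])
arm.servo_line([*p,.055],vel=.1); st("above pins")
for z in (.046,.040,.0365):
    arm.servo_line([*p,z],vel=.05); st("low")
    f=np.array(status.state()["wrist_force"])
    if np.abs(f).max()>12: raise SystemExit("contact")
jaws.open_jaws(); st("open")
arm.servo_line([*p,.06],vel=.05); arm.servo_line([*p,.2],vel=.2)
arm.goto([0.48,0.0,0.25],down(b)); arm.dwell(.2); st("look")
cm=cam("wrist")
for l,z in(("blade_case",.008),("stored_blade",.039),("loose_blade",.039)):
    for r in cut_out("wrist",l)[:2]: print(l,round(r["score"],2),[np.round(v,4) for v in maskpose(cm,r["pixels"],z)])
cv2.imwrite("pics/h.png",cm[0]["img"])
E
```

```text
above pins 22.95 [0.4585 0.0212 0.0554] [-0.2 -0.2 -0.7] 0.0196 58.7
low 23.28 [0.4578 0.0213 0.0458] [0.  0.  0.4] 0.0198 58.7
low 23.55 [0.4577 0.0213 0.0396] [ 0.4 -0.7 -0.5] 0.0196 58.7
low 23.8 [0.4579 0.0213 0.0363] [-0.2  0.5 -0.1] 0.0201 58.7
open 24.45 [0.4581 0.0213 0.0365] [-0.7  0.4 -0.1] 0.0855 0.0
look 26.46 [4.786e-01 4.000e-04 2.482e-01] [-0.1  0.8  1. ] 0.0854 0.0
blade_case 0.72 [array([0.4878, 0.0026]), array([0.243 , 0.1304]), np.float64(-1.4197)]
blade_case 0.58 [array([ 0.4606, -0.008 ]), array([0.2053, 0.025 ]), np.float64(-1.4399)]
stored_blade 0.8 [array([0.5135, 0.0023]), array([0.2012, 0.0245]), np.float64(-1.4245)]
loose_blade 0.9 [array([ 0.4618, -0.0006]), array([0.1886, 0.0231]), np.float64(-1.4272)]
```

View pics/h.png

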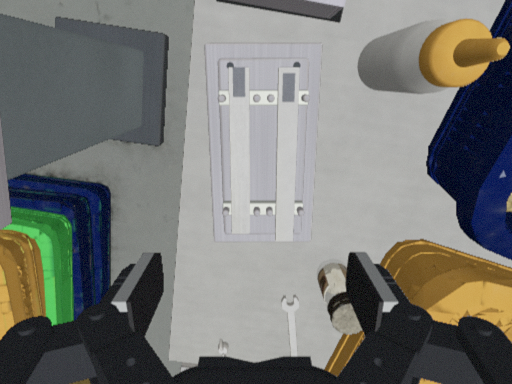

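Both blades lie between their pins, the loose one at pixel (240,150) and the stored one at (287,150), and both measure level and centred. Next I measure the cover on the mat.

```bash
python3 - <<'E'
from h import *
arm.goto([0.474,0.273,0.29],down(-.018)); arm.dwell(.2)
s=status.state(); print(s["clock"],s["eef_pos"])
cm=cam("wrist")
for l,z in(("cover",.063),("cover_handle",.063)):
    for r in cut_out("wrist",l)[:2]: print(l,round(r["score"],2),[np.round(v,4) for v in maskpose(cm,r["pixels"],z)])
for l,z in(("cover",.003),("cover_handle",.095)):
    for q in tip_of("wrist",l)[:2]:
        uv=np.array(q["position"])*[512,384]; print(l,'tip',round(q["score"],2),uv.round(),ray(cm,uv,z).round(4))
# top-face corners expected for cover at commanded pose
im=cm[0]["img"].copy()
c=np.array([.479,.273]);a=-.018;ax=np.array([np.cos(a),np.sin(a)]);ay=np.array([-np.sin(a),np.cos(a)])
for h,w,l in((.063,.06,.116),(.101,.005,.045)):
    P=np.array([proj(cm,[*(c+i*w*ax+j*l*ay),h]) for i,j in((-1,-1),(1,-1),(1,1),(-1,1))]); cv2.polylines(im,[P.round().astype(np.int32)],True,(0,0,255),1)
cv2.imwrite("pics/i.png",im)
E
```

```text
27.925 [0.47440237 0.27173672 0.28989262]
cover 0.63 [array([0.4609, 0.0366]), array([0.1578, 0.0235]), np.float64(-1.4413)]
cover 0.62 [array([0.4802, 0.2734]), array([0.2337, 0.1209]), np.float64(1.5515)]
cover_handle 0.68 [array([0.4801, 0.2741]), array([0.2322, 0.1206]), np.float64(1.5504)]
cover tip 0.56 [258. 144.] [0.4797 0.2739 0.003 ]
cover_handle tip 0.64 [259. 159.] [0.4792 0.2752 0.095 ]
```

View pics/i.png

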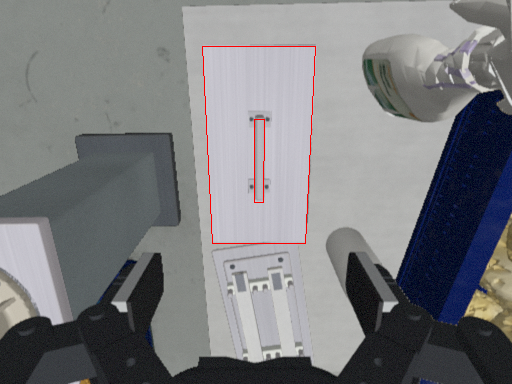

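The red outline at the commanded pose fits the cover on the mat to about 1 mm. Now I re-grip it, carry it back and lower it with force checks.

```bash
python3 - <<'E'
from h import *
def st(t):
    s=status.state(); print(t,round(s["clock"],2),np.round(s["eef_pos"],4),np.round(s["wrist_force"],1),round(s["width"],4),round(s["finger_force"],1)); return s
g=[0.4798,0.2735]; c=[0.4875,0.0027]
arm.goto([*g,.17],down(-.02)); arm.servo_line([*g,.0765],vel=.12); st("at")
jaws.clamp(); s=st("clamped"); z0=s["eef_pos"][2]
if s["width"]<.006: raise SystemExit("missed")
arm.servo_line([*g,.2],vel=.12); st("lift")
arm.servo_line([*c,.2],vel=.2,rotation=down(.146)); arm.dwell(.2); st("over")
arm.servo_line([*c,.135],vel=.12); st("above")
for h in (.115,.102,.094,.088,.085,.083,.0815,.080,.079):
    arm.servo_line([*c,h],vel=.05); s=st("low")
    f=s["wrist_force"]
    if f[2]>2 or np.abs(f[:2]).max()>10: print("contact; rim z", s["eef_pos"][2]-z0+.003); break
E
```

```text
at 29.65 [0.4807 0.2739 0.0776] [-0.2  0.4  0.6] 0.0853 0.0
clamped 30.33 [0.4797 0.2735 0.0767] [-0.7  0.3  2.8] 0.009 59.2
lift 31.52 [0.4792 0.2733 0.199 ] [-0.5 -0.4 -4.4] 0.009 58.4
over 33.23 [0.4875 0.0034 0.2   ] [-0.1  0.3 -5.5] 0.0087 58.4
above 33.92 [0.4879 0.0027 0.1355] [ 0.8  0.1 -4.2] 0.0091 58.4
low 34.47 [0.4872 0.0027 0.1147] [ 0.3  0.4 -4.9] 0.009 58.4
low 34.88 [0.4871 0.0028 0.1015] [ 0.4 -0.4 -5.2] 0.0084 58.4
low 35.18 [0.4871 0.0028 0.0935] [-0.3  0.5 -4.9] 0.009 58.4
low 35.45 [0.4871 0.0028 0.0876] [-0.2 -1.5 -5.5] 0.009 58.5
low 35.7 [0.4874 0.0027 0.0848] [-0.7  0.5 -5.1] 0.0084 58.4
low 35.95 [0.4874 0.0027 0.0829] [-0.7 -0.3 -5.2] 0.0088 58.5
low 36.2 [0.4878 0.0026 0.0817] [ 0.3 -0.4 -2.9] 0.0092 58.7
low 36.45 [0.4878 0.0027 0.0817] [-4.7  0.  10.2] 0.0085 60.5
contact; rim z 0.007965870138941285
```

Contact came with the rim at z = 0.008, which is fully home. Releasing and checking.

```bash
python3 - <<'E'
from h import *
jaws.open_jaws(); p=status.state()["eef_pos"]
arm.servo_line([p[0],p[1],.14],vel=.1); arm.servo_line([0.474,0.0,.29],vel=.2); arm.dwell(.3)
cm=cam("wrist")
for l,z in(("cover",.068),("blade_case",.008)):
    for r in cut_out("wrist",l)[:1]: print(l,round(r["score"],2),[np.round(v,4) for v in maskpose(cm,r["pixels"],z)])
s=status.state(); print(s["clock"],s["eef_pos"],s["wrist_force"])
im2=cv2.resize(cam("scene")[0]["img"][150:342,150:406],(512,384))
cv2.imwrite("pics/j.png",cv2.resize(np.hstack([cm[0]["img"],im2]),(800,300)))
E
```

```text
cover 0.63 [array([0.4878, 0.0031]), array([0.2309, 0.1206]), np.float64(-1.4243)]
39.275 [4.73907908e-01 1.82143221e-05 2.89697283e-01] [ 0.29166856  0.30232766 -0.99698298]
```

View pics/j.png

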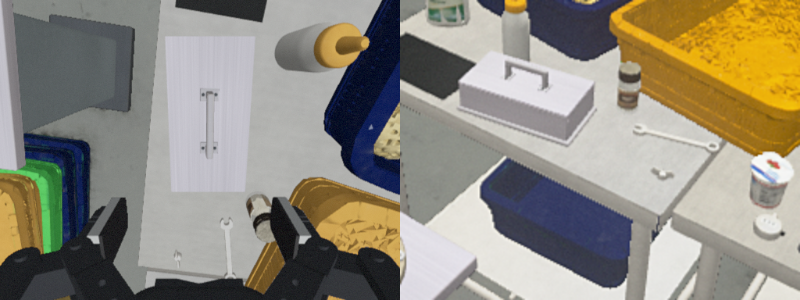

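The cover sits level at (0.4878, 0.0031), centred on the case to within 1 mm (right-hand view, around (527,95)). The other things are where they were and the arm is clear.

```bash
python3 -c "
from h import *
print(arm.close_job())"
```

```text
the job is handed in; nothing more can be done
None
```

The job is handed in at about 39 s: the loose blade lies level in the empty place beside the stored one, the cover is fully home (rim at 8 mm, within about 1 mm of centred), and nothing else was visibly disturbed; the judge's result was not shown.

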